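Drop-latch the tube-box rack

ROBOT

A 7-joint arm with a two-finger parallel gripper is mounted at the origin on a cart in front of the work surface, level with it; the furniture and walls round the work are solid. World frame = base frame: x ahead of the robot, y to its left, z up, the work surface at z = 0. Lengths are in mm, angles in rad, forces in N, time in s.
With the tool pointing down it reaches from about 400 to 875 mm from the base axis. Payload 4.4 kg.
Tool frame: the origin (TCP) lies midway between the tips of the shut fingers; the grasp point (between the pads) lies ctrl.grip_depth behind it (ctrl.grip_depth is the distance from the TCP to the grasp point, in mm); z points along the fingers, y is the line along which they close (so a half turn about z gives the same grasp; the last joint's range is limited). The gripper opens to 85 mm and grips with 20 to 120 N. Pads are 22 mm wide; open, the fingers measure 114 mm over their backs; the gripper's body (76 mm by 85 mm) begins 54 mm behind the grasp point. The pads swing forward as they close: fully open they stand 13 mm farther back than shut.
Start: joints at [1.249, 0.628, 0.038, 1.517, -0.027, 0.996, -0.02], TCP at [164.49, -628.857, 231.313] pointing down, gripper open.
Joint ranges: [-3.06, 3.06], [-0.37, 2.12], [-1.25, 1.32], [0.18, 2.47], [-1.1, 4.24], [0.23, 1.98], [-2.94, 2.94]. Speed limits (rad/s): [2.57, 2.57, 3.14, 3.14, 3.14, 3.14, 3.14].

INTERFACE

Orientations are given as [roll, pitch, yaw] about the fixed x, y, z axes, in that order (R = Rz(yaw) Ry(pitch) Rx(roll)).
In Python, from cell import ctrl gives the robot as it stands.
- The arm moves only by the tool carry_out, never from a script. Its argument "deltas" is one flat list of numbers, 7 for each row, row after row: the turn, a rotation vector about the tool's x, y, z in degrees, then the shift along the tool's x, y, z in m, then the closure, from -1 (fully open) to 1 (shut). In form: [wx, wy, wz, dx, dy, dz, claw, wx, wy, wz, dx, dy, dz, claw, ...]. A call has 1 to 12 rows; each row shifts and turns the commanded pose from where the row before left it, along the tool's axes as they then stand; what a row does not reach is not made up. A row lasts 1/8 s, in which the tool goes at most 62.5 mm and 10.7 degrees, less where a joint would pass 70% of its speed; a pose out of reach is approached as far as the arm can. A call with a gripper value outside its range is refused whole. The fingers move at their own pace and stop on an object; the grip force is fixed at half the most. Time passes only in rows, so rows that do not move let the fingers close. It gives the time, the measured TCP pose, the force, the opening and the grip force at its end, in the units of the state.
- ctrl.read_state(): the state, without advancing time (a new reading comes with each control period).
- ctrl.get_image(name): name is "scene" or "top" or "wrist"; returns the picture (420x560x3 uint8, red, green, blue); there is no depth.
- ctrl.calibration(name): a dict with "mtx" (3x3 intrinsics, pixels), "R" (3x3) and "t" (3): a world point X has camera coordinates R X + t. Camera axes: x right, y down, z forward; pixel columns grow to the right and rows downward; lengths in mm; the calibration is good to about 2 mm. The wrist camera is an equidistant fisheye: a pixel r from the principal point sees the ray r / f radians off the axis. A picture is of the moment at which its call begins: read the wrist's pose just before it. calibration takes no time and is no camera call; for the wrist camera it gives the pose at the moment of the call.
- ctrl.finish_job(): hands the job in; it is judged then, once.
The state is a dict: "clock": time; "qpos": joint angles; "qd": joint speeds; "tau": joint torques, N m; "eef_pos": TCP position; "tool_rot": TCP orientation; "force": force on the tool from outside, world axes, zero at the start; "torque": the same for the moment, N m; "width": finger opening in mm; "gripper_force": force on a finger pad.
Only numpy, scipy, OpenCV 4.12 (cv2) and the standard library are available. Lean on these libraries where they do the work, as an engineer would, in place of code of your own. Each camera call takes 0.05 s, during which the arm holds its last target. There are 200 camera calls.

TASK

Push the tube box in the rack's upper tier fully home against the rack's back wall, swing the gate shut in front of it, then carry the lifted latch bar over the nose of the keeper and let it drop into the keeper's slot, so that the bar alone holds the gate shut. The keeper has been readjusted by hand, so feel for its back plate and never press the bar hard against it; leave the other things on the bench where they are.

Things in the scene. Friction and masses are not known exactly. Their poses are not given: they have to be found in the camera images.
- rack: Two-tier stainless rack for tube boxes, 144 deep x 150 wide x 128 high, open in front and on top, fixed. Origin: centre of its underside on the bench; x points from the open front to the back, y to the left seen from the front, z up. Inner face of the back wall at x = +69 mm, upper tier floor at z = 69, 144 wide inside. A gate post (x -72 to -62, y -119 to -73, 132 high) carries keeper and buffer.
- gate_hinge (a point): Point on the upright hinge axis of the gate at bench level, at x = -79, y = +95 mm in the rack's frame.
- gate (a joint): Angle of the gate, rad: 0 = against the rack, grows as its right-hand free end swings out to the front, limit 1.45. The gate is an aluminium frame 10 mm thick, centred on the hinge axis, 187 wide from it, z 18 to 124 mm; light friction, it stays where left except against the buffer. Latched it reads 0.00 to 0.12, depending on where the keeper stands.
- buffer (a point): Tip of the sprung rubber buffer (13 mm round, on the post). The free end of the gate meets it at 0.16 rad; it pushes back with 3 N at first, 6 N when the gate is at 0 rad.
- latch_bar: Steel drop-latch bar on the gate's front face, 170 long x 8 thick x 16 high, 0.1 kg. Origin on its pivot: on the gate 65 mm from the hinge axis, 11 mm before the gate's mid-plane, height 95. Its -y runs along the bar to the free end, 152 mm from the pivot; its x is the pivot axis, pointing through the gate to the rack. Swings 0.09 rad below level to 0.5 above; falls by its weight.
- latch_knob (a point): Middle of the free stem of the round black finger knob on the bar: stem 12 mm in diameter, square out from the bar's front face (parallel to the bar's x), 32 mm free, then a flange 20 mm in diameter, 6 thick. It lies 75 mm from the pivot and 20 before the bar's mid-plane. Pinched from above with the fingers closing along the bar, it turns between them as the bar lifts.
- bar_tip (a point): Point on the bar's centre line that enters the keeper, 145 mm from the pivot, 7 mm short of the free end. 95 mm high when the bar is level, as it is when down in the slot.
- keeper_nominal (a point): Centre of the keeper's slot floor (87 mm high) if it stood at mid adjustment; really up to 10 mm either way along the rack's x, not measured. Keeper, 22 wide along y, front to back: square-faced nose 8 thick, 14 above the floor; slot 11 wide; back plate 6 thick, 34 above the floor. A bar lifted about 0.2 rad clears the nose and meets the back plate. Keep under 20 N on it.
- tube_box: White tube box, 132 deep x 135 wide x 52 high, 0.1 to 0.35 kg, loose in the upper tier, sticking out 18 to 38 mm from its home. Origin: centre of its underside, axes as the rack's. Front face 65 mm before the origin, rear face 67 behind it; home, its origin is at x = +2 mm in the rack's frame. The shut gate does not touch it.
- petri_dish: Bystander: round dish 62 wide, 15 high, on the bench. Origin at its underside.
- green_marker: Bystander: marker pen 135 long, 16 thick, lying on the bench. Origin at its underside.
- timer: Bystander: countdown timer 87 x 86 x 19 lying on the bench. Origin at its underside.
Not all that is in view belongs to the job. Leave any brown or orange look-alike of the tube_box alone.

How it is judged:
By the outcome, as a careful person would: the job done as asked, in the order asked, and still so for the second after the job is handed in, with the robot touching nothing.
It also fails if it takes over 67 s, if anything falls off the work surface, if the arm or the gripper's body presses on something with over 40 N, if the wrist force passes 120 N, or if a joint passes its speed limit or range.

## Working session

There is one attempt and no reset: what is moved stays moved. The work goes in short steps, Python scripts to look and compute and a tool call to move; the robot and the scene stay as the last step left them, time stands still between calls to the robot, and variables do not carry over. Pictures are saved under pics/ and viewed, at most 10 in all, crops included, and the job is handed in when it is done.

Besides the shell and the picture viewer there is one more tool, called as name(argument=value, ...) on one line, values as JSON. carry_out: Moves the arm, as the interface text tells. Its arguments: {"type":"object","properties":{"deltas":{"type":"array"}},"required":["deltas"]}

```bash
ls; mkdir -p pics; python3 - <<'E'
from cell import ctrl
import cv2
s=ctrl.read_state();print(s, ctrl.grip_depth)
for n in("scene","top"):
    cv2.imwrite(f"pics/{n}0.png",ctrl.get_image(n)[:,:,::-1]);c=ctrl.calibration(n);print(n,c)
E
```

```text
pics
{'clock': 0.0, 'qpos': array([ 1.24917503,  0.62933516,  0.03840899,  1.51836875, -0.02699305,
        0.99629537, -0.01998507]), 'qd': array([-2.67069016e-04,  7.74294530e-04, -1.35593045e-03, -4.68053600e-05,
        6.57704346e-04, -1.22250059e-03,  2.66904409e-03]), 'tau': array([-2.49259683e-04, -5.63391638e+01,  1.22598588e+00, -1.93440950e+01,
        1.08961310e-02,  1.04411604e-02, -2.46148062e-07]), 'eef_pos': array([ 164.36291825, -628.23086935,  230.39535673]), 'tool_rot': array([-3.13970302e+00,  1.08352742e-05,  2.55866664e-01]), 'force': array([ 0.56442352,  0.50467685, -0.25491649]), 'torque': array([ 0.04476102,  0.00676229, -0.01776953]), 'gripper_force': 0.0, 'width': 85.08393995789766} 18.700000000000003
scene {'mtx': array([[416.98168398,   0.        , 287.29717475],
       [  0.        , 416.98168398, 217.66325367],
       [  0.        ,   0.        ,   1.        ]]), 'R': array([[-0.66076878, -0.75058775,  0.0016303 ],
       [-0.45751772,  0.40104515, -0.7936248 ],
       [ 0.59503122, -0.52514838, -0.60840531]]), 't': array([535.28270616, 257.0309887 , 812.08962988])}
top {'mtx': array([[438.9119446 ,   0.        , 280.25414686],
       [  0.        , 438.9119446 , 219.21813236],
       [  0.        ,   0.        ,   1.        ]]), 'R': array([[ 0.02248691, -0.99959069,  0.01768592],
       [-0.98080173, -0.02548495, -0.19333518],
       [ 0.19370677, -0.01299887, -0.98097335]]), 't': array([ 150.91396887,  626.01272529, 1171.06333098])}
```

View pics/scene0.png

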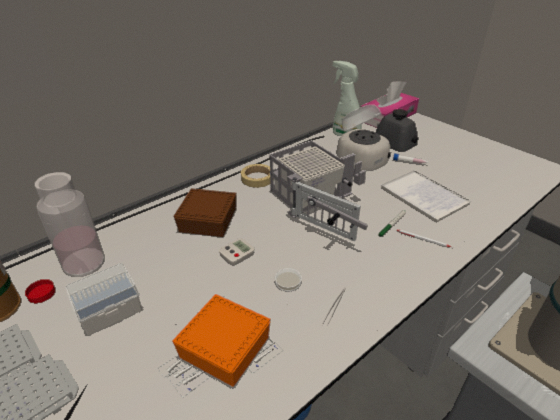

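View pics/top0.png

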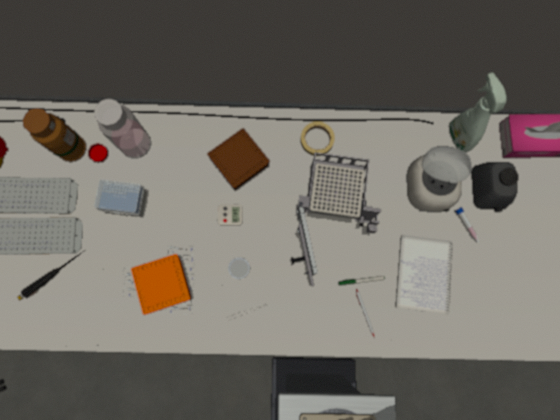

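Top: rack at about (337,190), gate swung out from (303,203) to (311,280), knob at (297,261). Box candidates: white box in the rack (337,190), brown (238,158) and orange (160,284). The white one in the rack's upper tier fits. I'll enlarge it.

```bash
python3 - <<'E'
import cv2,numpy as np
a=cv2.imread("pics/top0.png")[145:295,285:385];b=cv2.imread("pics/scene0.png")[135:247,260:372]
a=cv2.resize(a,None,fx=4,fy=4,interpolation=2);b=cv2.resize(b,(400,400),interpolation=2)
b=cv2.copyMakeBorder(b,0,200,0,0,0)
cv2.imwrite("pics/crop0.png",np.hstack([a,b]))
E
```

```text
(no output)
```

View pics/crop0.png

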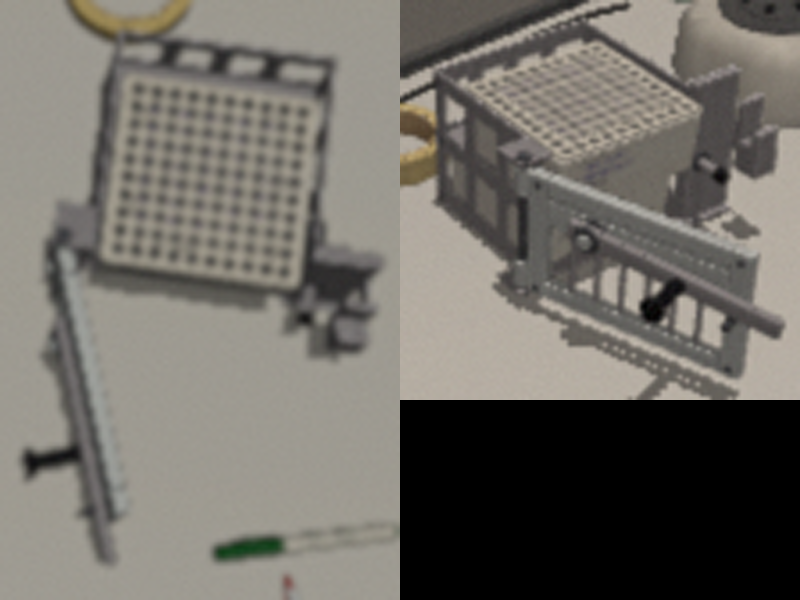

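```bash
cat > h.py <<'E'
import numpy as np
from scipy.spatial.transform import Rotation as Rot
from cell import ctrl
def proj(cam,X):
    c=ctrl.calibration(cam);p=np.array(X)@c["R"].T+c["t"];p=p@c["mtx"].T;return p[:,:2]/p[:,2:]
def R2W(pose,P):
    x,y,w=pose;P=np.array(P,float);c,s=np.cos(w),np.sin(w)
    return np.c_[x+c*P[:,0]-s*P[:,1],y+s*P[:,0]+c*P[:,1],P[:,2]]
H=np.array([-79,95.])
def gp(th,a,n,z): # point on gate: a along, n in front, rack frame
    p=H+a*np.array([-np.sin(th),-np.cos(th)])+n*np.array([-np.cos(th),np.sin(th)]);return [*p,z]
def bp(th,phi,a,n): return gp(th,65+a*np.cos(phi),11+n,95+a*np.sin(phi))
E
cat > fit.py <<'E'
from h import *
from scipy.optimize import least_squares
T=lambda u,v:(285+u/4-.375,145+v/4-.375); S=lambda u,v:(260+(u-400)/3.571-.36,135+v/3.571-.36)
obs=[("top",T(120,36)),("top",T(335,62)),("top",T(97,266)),("top",T(302,289)),("top",T(119,68)),
("top",T(28,462)),("top",T(108,560)),("scene",S(757,257)),("scene",S(742,374)),("scene",S(783,327)),("scene",S(652,303)),
("scene",S(567,165)),("scene",S(701,105))]
def model(p):
    *pose,th,phi,bx=p
    P=[[72,75,128],[72,-75,128],[bx-65,67.5,121],[bx-65,-67.5,121],[bx+67,67.5,121],bp(th,phi,75,39),bp(th,phi,152,0),
    gp(th,187,5,124),gp(th,187,5,18),bp(th,phi,152,4),bp(th,phi,75,42),[bx-65,67.5,121],[bx-65,-67.5,121]]
    W=R2W(pose,P);return np.array([proj(o[0],W[i:i+1])[0] for i,o in enumerate(obs)])
r=least_squares(lambda p:(model(p)-np.array([o[1] for o in obs])).ravel(),[600,-10,0,1.3,-.09,-25],loss="soft_l1",x_scale=[10,10,.1,.1,.1,10])
print(r.x.round(3));print((model(r.x)-np.array([o[1] for o in obs])).round(1).tolist())
E
python3 fit.py
```

```text
[ 7.19205e+02  1.22830e+01 -1.15000e-01  1.22100e+00 -4.70000e-02
 -2.44250e+01]
[[-0.5, -2.0], [0.3, -1.0], [0.5, -1.4], [-0.7, -0.3], [0.9, 1.4], [0.6, 0.4], [1.1, 1.2], [-0.4, 0.4], [-0.8, 2.1], [0.1, -0.3], [0.2, 1.7], [-1.0, -0.2], [1.4, 1.4]]
```

```bash
cat >> h.py <<'E'
def rows(start,goals,n):
    """start (x,y,z,yaw); straight-down tool; print rows interpolating to each goal in n[i] rows (axes at row start)"""
    cur=np.array(start,float)
    for g,k in zip(goals,n):
        st=(np.array(g)-cur)/k
        for _ in range(k):
            c,s=np.cos(cur[3]),np.sin(cur[3])
            print([0,0,round(-np.degrees(st[3]),2),round((c*st[0]+s*st[1])/1e3,4),round((s*st[0]-c*st[1])/1e3,4),round(-st[2]/1e3,4)])
            cur=cur+st
E
python3 - <<'E'
from h import *
pose=(719.2,12.3,-.115)
print(R2W(pose,[[-140,0,0]]))
rows((164.5,-628.9,231.3,.256),[(578,28,320,1.456)],[12])
E
```

```text
[[580.1247302   28.36453638   0.        ]]
[0, 0, np.float64(-5.73), np.float64(0.0472), np.float64(-0.0442), np.float64(-0.0074)]
[0, 0, np.float64(-5.73), np.float64(0.0514), np.float64(-0.0393), np.float64(-0.0074)]
[0, 0, np.float64(-5.73), np.float64(0.055), np.float64(-0.034), np.float64(-0.0074)]
[0, 0, np.float64(-5.73), np.float64(0.0582), np.float64(-0.0283), np.float64(-0.0074)]
[0, 0, np.float64(-5.73), np.float64(0.0607), np.float64(-0.0224), np.float64(-0.0074)]
[0, 0, np.float64(-5.73), np.float64(0.0626), np.float64(-0.0162), np.float64(-0.0074)]
[0, 0, np.float64(-5.73), np.float64(0.0639), np.float64(-0.0099), np.float64(-0.0074)]
[0, 0, np.float64(-5.73), np.float64(0.0646), np.float64(-0.0034), np.float64(-0.0074)]
[0, 0, np.float64(-5.73), np.float64(0.0646), np.float64(0.003), np.float64(-0.0074)]
[0, 0, np.float64(-5.73), np.float64(0.064), np.float64(0.0095), np.float64(-0.0074)]
[0, 0, np.float64(-5.73), np.float64(0.0627), np.float64(0.0158), np.float64(-0.0074)]
[0, 0, np.float64(-5.73), np.float64(0.0608), np.float64(0.022), np.float64(-0.0074)]
```

carry_out(deltas=[0,0,-4,0.028,-0.027,-0.008,1,0,0,-4,0.03,-0.025,-0.008,1,0,0,-4,0.032,-0.023,-0.008,1,0,0,-4,0.034,-0.021,-0.008,1,0,0,-4,0.035,-0.018,-0.008,1,0,0,-4,0.036,-0.016,-0.008,1,0,0,-4,0.037,-0.013,-0.008,1,0,0,-4,0.038,-0.01,-0.008,1,0,0,-4,0.039,-0.008,-0.008,1,0,0,-4,0.039,-0.005,-0.008,1,0,0,-4,0.04,-0.002,0,1,0,0,-4,0.04,0,0,1])

```text
clock: 1.6
eef_pos: [414.7, -225.2, 311.3]
tool_rot: [-3.141, 0.0, 1.096]
force: [0.5, -0.3, -0.6]
width: -0.2
gripper_force: 0.0
```

```bash
python3 - <<'E'
from h import *
s=ctrl.read_state();p=s["eef_pos"];y=s["tool_rot"][2];print(s["clock"],p,s["tool_rot"],s["qpos"])
# predicted under both conventions
import re
sh=[(28,-27),(30,-25),(32,-23),(34,-21),(35,-18),(36,-16),(37,-13),(38,-10),(39,-8),(39,-5),(40,-2),(40,0)]
for late in(0,1):
    P=np.array([164.5,-628.9]);a=.256
    for d in sh:
        b=a+late*np.radians(4);P=P+[np.cos(b)*d[0]+np.sin(b)*d[1],np.sin(b)*d[0]-np.cos(b)*d[1]];a+=np.radians(4)
    print(late,P,a)
rows((*p,y),[(578,28,320,1.456)],[9])
E
```

```text
1.6 [ 414.72521696 -225.16909176  311.25541305] [-3.14149987e+00  7.86902236e-05  1.09570046e+00] [ 0.65323469  0.28789871 -0.27994385  1.87696635  0.09409319  0.98949523
 -0.14262409]
0 [ 414.25105354 -226.32610643] 1.0937580409572782
1 [ 385.56053729 -209.88500339] 1.0937580409572782
[0, 0, np.float64(-2.29), np.float64(0.0333), np.float64(0.0033), np.float64(-0.001)]
[0, 0, np.float64(-2.29), np.float64(0.0332), np.float64(0.0046), np.float64(-0.001)]
[0, 0, np.float64(-2.29), np.float64(0.0329), np.float64(0.0059), np.float64(-0.001)]
[0, 0, np.float64(-2.29), np.float64(0.0327), np.float64(0.0072), np.float64(-0.001)]
[0, 0, np.float64(-2.29), np.float64(0.0324), np.float64(0.0085), np.float64(-0.001)]
[0, 0, np.float64(-2.29), np.float64(0.032), np.float64(0.0098), np.float64(-0.001)]
[0, 0, np.float64(-2.29), np.float64(0.0316), np.float64(0.0111), np.float64(-0.001)]
[0, 0, np.float64(-2.29), np.float64(0.0311), np.float64(0.0124), np.float64(-0.001)]
[0, 0, np.float64(-2.29), np.float64(0.0306), np.float64(0.0136), np.float64(-0.001)]
```

carry_out(deltas=[0,0,-2.3,0.033,0.003,-0.003,1,0,0,-2.3,0.033,0.005,-0.003,1,0,0,-2.3,0.033,0.006,-0.003,1,0,0,-2.3,0.033,0.007,-0.003,1,0,0,-2.3,0.032,0.008,-0.003,1,0,0,-2.3,0.032,0.01,-0.003,1,0,0,-2.3,0.032,0.011,-0.003,1,0,0,-2.3,0.031,0.012,-0.003,1,0,0,-2.3,0.031,0.014,-0.003,1,0,0,0,0,0,0,1,0,0,0,0,0,0,1])

```text
clock: 2.98
eef_pos: [577.0, 26.1, 337.8]
tool_rot: [-3.14, 0.001, 1.454]
force: [-0.1, 0.3, -0.4]
width: -0.2
gripper_force: 0.0
```

```bash
python3 - <<'E'
from h import *
import cv2
s=ctrl.read_state();print(s["eef_pos"],s["tool_rot"],s["qpos"])
c=ctrl.calibration("wrist");print(c, -c["R"].T@c["t"])
np.savez("w1.npz",**c)
im=ctrl.get_image("wrist")[:,:,::-1];cv2.imwrite("pics/w1.png",im);cv2.imwrite("pics/w1b.png",cv2.resize(im,(800,600),interpolation=2))
E
```

```text
[577.0459551   26.13351155 337.75197715] [-3.14025663e+00  1.15069462e-03  1.45407899e+00] [ 0.18736486  0.44955209 -0.43235498  1.56607396  0.19966809  1.1715003
 -0.40206927]
{'mtx': array([[325.1922621 ,   0.        , 281.81294248],
       [  0.        , 325.1922621 , 211.44514512],
       [  0.        ,   0.        ,   1.        ]]), 'R': array([[ 0.99319201, -0.11647983, -0.00144089],
       [-0.11140501, -0.95338927,  0.28042436],
       [-0.03403751, -0.27835471, -0.95987505]]), 't': array([-568.75900231,   22.17954939,  508.19665129])} [584.65555852  96.35572325 480.76608033]
```

View pics/w1b.png

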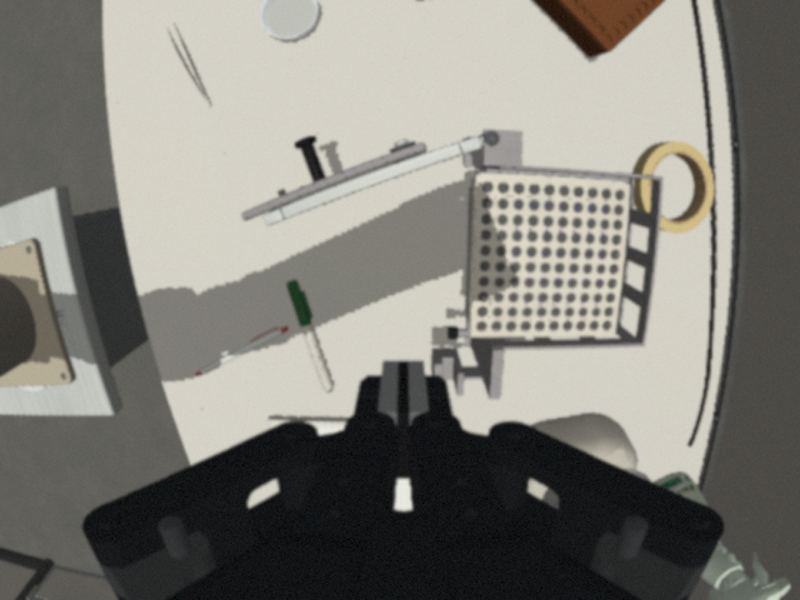

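```bash
cat >> h.py <<'E'
def fish(c,X):
    p=np.array(X)@c["R"].T+c["t"];rho=np.hypot(p[:,0],p[:,1]);a=np.arctan2(rho,p[:,2])/rho
    return np.c_[c["mtx"][0,0]*p[:,0]*a+c["mtx"][0,2],c["mtx"][1,1]*p[:,1]*a+c["mtx"][1,2]]
E
cat > fit2.py <<'E'
from h import *
import cv2
from scipy.optimize import least_squares
c=dict(np.load("w1.npz"))
obs=np.array([(663,178),(645,345),(474,173),(470,339),(632,180),(622,338),(306,142),(314,165),(245,216),(269,223)])/1.4286-.15
def model(p):
    *pose,th,phi,bx=p
    P=[[72,75,128],[72,-75,128],[bx-65,67.5,121],[bx-65,-67.5,121],[bx+67,67.5,121],[bx+67,-67.5,121],bp(th,phi,75,39),bp(th,phi,75,20),bp(th,phi,152,0),gp(th,187,-5,124)]
    return fish(c,R2W(pose,P))
f=lambda p:np.r_[(model(p)-obs).ravel(),(p[4]+.09)/.01]
r=least_squares(f,[719,12,-.115,1.22,-.09,-24],loss="soft_l1",x_scale=[10,10,.1,.1,.1,10])
p=r.x;print(p.round(3));print((model(p)-obs).round(1).tolist())
print("knob",R2W(p[:3],[bp(p[3],p[4],75,20)]),"box front",R2W(p[:3],[[p[5]-65,0,95]]))
im=cv2.imread("pics/w1.png")
cv2.imwrite("pics/w1k.png",cv2.resize(im[215:290,290:370],None,fx=7,fy=7,interpolation=2))
E
python3 fit2.py
```

```text
[ 7.21378e+02  1.09530e+01 -1.14000e-01  1.23000e+00 -8.80000e-02
 -2.46560e+01]
[[0.6, -0.8], [0.2, 0.5], [1.5, 0.3], [0.6, -0.3], [-1.5, 1.6], [-4.9, -1.4], [0.1, -0.1], [-0.1, -1.8], [0.3, 0.1], [-1.2, 2.5]]
knob [[510.64792416 113.17313904  88.37429374]] box front [[632.30870224  21.1953966   95.        ]]
```

carry_out(deltas=[0,0,0,0,0,0.04,1,0,0,0,0,0,0.045,1,0,0,0,0,0,0.045,1,0,0,0,0,0,0.045,1,0,0,0,0,0,0.045,1,0,0,0,0,0,0.028,1,0,0,0,0,0.012,0,1,0,0,0,0,0.012,0,1,0,0,0,0,0.005,0,1,0,0,0,0,0,0,1])

```text
clock: 4.28
eef_pos: [607.5, 23.4, 91.4]
tool_rot: [3.139, -0.0, 1.454]
force: [-0.2, -0.2, 0.4]
width: 0.3
gripper_force: 0.0
```

carry_out(deltas=[0,0,0,0,0.006,0,1,0,0,0,0,0.006,0,1,0,0,0,0,0.006,0,1,0,0,0,0,0.006,0,1,0,0,0,0,0.004,0,1])

```text
clock: 4.9
eef_pos: [634.5, 20.4, 90.2]
tool_rot: [-3.141, 0.0, 1.455]
force: [-1.7, -0.5, 1.0]
width: 0.4
gripper_force: 0.8
```

carry_out(deltas=[0,0,0,0,0.003,0,1,0,0,0,0,0.003,0,1])

```text
clock: 5.15
eef_pos: [640.3, 19.7, 90.3]
tool_rot: [-3.141, 0.0, 1.455]
force: [-1.4, -0.6, -0.3]
width: 0.1
gripper_force: 0.6
```

carry_out(deltas=[0,0,0,0,0.002,0,1,0,0,0,0,0.002,0,1])

```text
clock: 5.4
eef_pos: [644.2, 19.2, 90.3]
tool_rot: [-3.142, 0.0, 1.455]
force: [-1.4, -0.4, -0.1]
width: 0.2
gripper_force: 0.5
```

carry_out(deltas=[0,0,0,0,0.002,0,1,0,0,0,0,0,0,1])

```text
clock: 5.65
eef_pos: [644.9, 19.3, 90.2]
tool_rot: [-3.139, 0.0, 1.455]
force: [-6.0, 0.7, 2.4]
width: -0.2
gripper_force: 2.6
```

carry_out(deltas=[0,0,0,0,0.002,0,1,0,0,0,0,0,0,1])

```text
clock: 5.9
eef_pos: [644.9, 19.3, 90.2]
tool_rot: [-3.135, 0.001, 1.455]
force: [-9.2, 1.2, 5.6]
width: -0.1
gripper_force: 5.0
```

```bash
python3 - <<'E'
from h import *
# after backing 50 along rack -x from commanded ~(648.5,18.9), up 120
rows((599,24.6,210,1.455),[(510.6,113.2,210,1.798)],[5])
E
```

```text
[0, 0, np.float64(-3.93), np.float64(0.0156), np.float64(-0.0196), np.float64(-0.0)]
[0, 0, np.float64(-3.93), np.float64(0.0169), np.float64(-0.0185), np.float64(-0.0)]
[0, 0, np.float64(-3.93), np.float64(0.0181), np.float64(-0.0173), np.float64(-0.0)]
[0, 0, np.float64(-3.93), np.float64(0.0192), np.float64(-0.016), np.float64(-0.0)]
[0, 0, np.float64(-3.93), np.float64(0.0203), np.float64(-0.0147), np.float64(-0.0)]
```

carry_out(deltas=[0,0,0,0,-0.02,0,1,0,0,0,0,-0.03,0,1,0,0,0,0,0,-0.04,1,0,0,0,0,0,-0.04,0,0,0,0,0,0,-0.04,-0.2,0,0,-3.9,0.016,-0.02,0,-0.2,0,0,-3.9,0.017,-0.018,0,-0.2,0,0,-3.9,0.018,-0.017,0,-0.2,0,0,-3.9,0.019,-0.016,0,-0.2,0,0,-3.9,0.02,-0.015,0,-0.2,0,0,0,0,0,0,-0.2,0,0,0,0,0,0,-0.2])

```text
clock: 7.4
eef_pos: [511.2, 112.6, 210.5]
tool_rot: [3.141, 0.001, 1.794]
force: [0.4, -0.6, 0.4]
width: 51.3
gripper_force: 0.0
```

```bash
python3 - <<'E'
from h import *
import cv2
c=ctrl.calibration("wrist");np.savez("w2.npz",**c)
im=ctrl.get_image("wrist")[:,:,::-1];cv2.imwrite("pics/w2.png",im);cv2.imwrite("pics/w2b.png",cv2.resize(im,(800,600),interpolation=2))
p=[721.4,11,-.114]
for n,X in [("knob",bp(1.23,-.088,75,20)),("flange",bp(1.23,-.088,75,39)),("end",bp(1.23,-.088,152,0)),("boxFL",[-63,67.5,121]),("boxFR",[-63,-67.5,121])]: print(n,fish(c,R2W(p,[X]))*1.4286)
E
```

```text
knob [[403.15254549 290.52575028]]
flange [[403.04390761 258.89713145]]
end [[281.61846205 319.15855404]]
boxFL [[636.93825658 400.72906051]]
boxFR [[541.21220684 553.11836572]]
```

View pics/w2b.png

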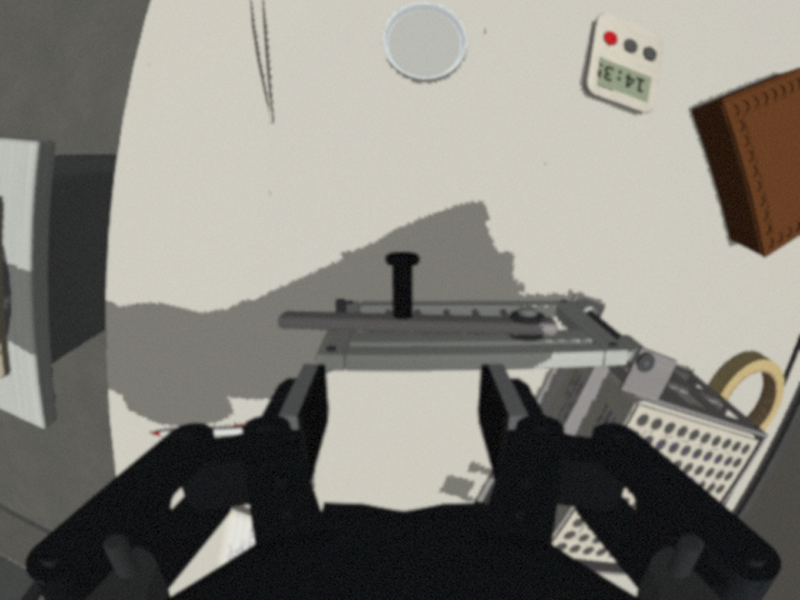

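Knob stem at (403,288), flange (403,259) and bar end (281,319), all within 2 px of the prediction. The fingers are square to the bar, so I'll descend and pinch.

carry_out(deltas=[0,0,0,0,0,0.04,-0.2,0,0,0,0,0,0.04,-0.2,0,0,0,0,0,0.035,-0.2,0,0,0,0,0,0.025,-0.2,0,0,0,0,0,0,-0.2,0,0,0,0,0,0,1,0,0,0,0,0,0,1,0,0,0,0,0,0,1,0,0,0,0,0,0,1,0,0,0,0,0,0,1])

```text
clock: 8.7
eef_pos: [510.9, 113.2, 71.4]
tool_rot: [3.14, 0.0, 1.795]
force: [-1.5, -0.6, 6.9]
width: 9.9
gripper_force: 58.6
```

carry_out(deltas=[0,0,0,0,0,-0.005,1,0,0,0,0,0,-0.005,1,0,0,0,0,0,-0.005,1,0,0,0,0,0,-0.005,1,0,0,0,0,0,0,1])

```text
clock: 9.32
eef_pos: [511.4, 113.5, 90.9]
tool_rot: [3.139, -0.0, 1.795]
force: [3.3, 0.3, -3.1]
width: 9.8
gripper_force: 58.6
```

```bash
python3 - <<'E'
from h import *
import cv2
s=ctrl.read_state();print(s["eef_pos"],s["tool_rot"],s["force"],s["width"])
c=ctrl.calibration("wrist");np.savez("w3.npz",**c)
im=ctrl.get_image("wrist")[:,:,::-1];a=cv2.resize(im[150:290,180:460],(560,280),interpolation=2)
b=ctrl.get_image("scene")[:,:,::-1];b=cv2.resize(b[140:250,250:390],(560,440)[:2],interpolation=2)[:320]
cv2.imwrite("pics/w3.png",np.vstack([a,b]))
E
```

```text
[511.36188712 113.53615804  90.89054276] [ 3.13932808e+00 -4.15895345e-04  1.79516285e+00] [ 3.30315841  0.34851403 -3.10938799] 9.817556215340609
```

View pics/w3.png

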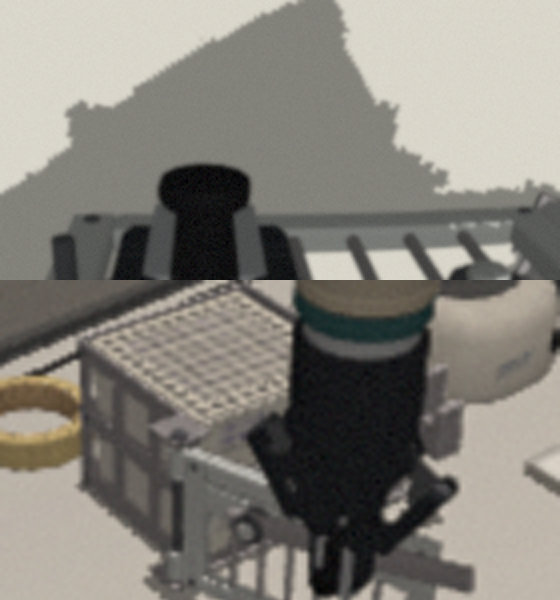

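```bash
python3 - <<'E'
from h import *
p=[721.4,11,-.114]
for ph in(-.09,.0,.1,.18,.25): print(ph,proj("scene",R2W(p,[bp(1.23,ph,152,4),bp(1.23,ph,75,20),bp(1.23,ph,0,5)])).round(1).tolist())
def tool(th,ph,dz=-17.5):
    k=R2W(p,[bp(th,ph,75,20)])[0];return [k[0],k[1],k[2]+dz,p[2]-th+np.pi]
print(tool(1.23,-.09),tool(1.23,.18))
s=ctrl.read_state()
ths=np.linspace(1.23,.25,15)
rows(tool(1.23,.18),[tool(t,.18) for t in ths[1:]],[1]*14);print(tool(.25,.18),tool(.16,.18),tool(0,.18))
E
```

```text
-0.09 [[365.7, 227.7], [334.3, 217.1], [311.7, 201.4]]
0.0 [[366.7, 223.2], [334.6, 215.0], [311.7, 201.4]]
0.1 [[367.1, 218.0], [334.7, 212.4], [311.7, 201.4]]
0.18 [[367.1, 213.5], [334.6, 210.3], [311.7, 201.4]]
0.25 [[366.7, 209.6], [334.3, 208.4], [311.7, 201.4]]
[np.float64(510.6297002035625), np.float64(113.1642758120406), np.float64(70.75910881014917), 1.797592653589793] [np.float64(511.5146213821162), np.float64(113.36848604177594), np.float64(90.92721800693681), 1.797592653589793]
[0, 0, np.float64(-4.01), np.float64(-0.0098), np.float64(-0.0018), np.float64(-0.0)]
[0, 0, np.float64(-4.01), np.float64(-0.0098), np.float64(-0.0018), np.float64(-0.0)]
[0, 0, np.float64(-4.01), np.float64(-0.0098), np.float64(-0.0018), np.float64(-0.0)]
[0, 0, np.float64(-4.01), np.float64(-0.0098), np.float64(-0.0018), np.float64(-0.0)]
[0, 0, np.float64(-4.01), np.float64(-0.0098), np.float64(-0.0018), np.float64(-0.0)]
[0, 0, np.float64(-4.01), np.float64(-0.0098), np.float64(-0.0018), np.float64(-0.0)]
[0, 0, np.float64(-4.01), np.float64(-0.0098), np.float64(-0.0018), np.float64(-0.0)]
[0
[... 244 characters left out ...]
at64(-0.0)]
[0, 0, np.float64(-4.01), np.float64(-0.0098), np.float64(-0.0018), np.float64(-0.0)]
[0, 0, np.float64(-4.01), np.float64(-0.0098), np.float64(-0.0018), np.float64(-0.0)]
[0, 0, np.float64(-4.01), np.float64(-0.0098), np.float64(-0.0018), np.float64(-0.0)]
[0, 0, np.float64(-4.01), np.float64(-0.0098), np.float64(-0.0018), np.float64(-0.0)]
[np.float64(575.3397488397103), np.float64(-4.288574127976485), np.float64(90.92721800693681), 2.7775926535897932] [np.float64(586.3218202497364), np.float64(-10.852976025988085), np.float64(90.92721800693681), 2.867592653589793] [np.float64(607.132948007978), np.float64(-19.991192750524917), np.float64(90.92721800693681), 3.0275926535897932]
```

carry_out(deltas=[0,0,-4,-0.0098,-0.0018,0,1,0,0,-4,-0.0098,-0.0018,0,1,0,0,-4,-0.0098,-0.0018,0,1,0,0,-4,-0.0098,-0.0018,0,1])

```text
clock: 9.93
eef_pos: [517.2, 74.2, 90.4]
tool_rot: [3.14, -0.0, 2.077]
force: [4.8, 1.6, -2.5]
width: 9.7
gripper_force: 58.6
```

carry_out(deltas=[0,0,-4,-0.0098,-0.0016,0,1,0,0,-4,-0.0098,-0.0016,0,1,0,0,-4,-0.0098,-0.0016,0,1,0,0,-4,-0.0098,-0.0016,0,1,0,0,-4,-0.0098,-0.0016,0,1])

```text
clock: 10.55
eef_pos: [539.0, 30.3, 90.1]
tool_rot: [3.141, -0.001, 2.426]
force: [1.3, 0.9, -2.0]
width: 9.9
gripper_force: 58.7
```

```bash
cat > st.py <<'E'
from h import *
p=[721.4,11,-.114]
s=ctrl.read_state();e=s["eef_pos"];yaw=s["tool_rot"][2]
c,sn=np.cos(p[2]),np.sin(p[2]);d=e[:2]-p[:2];r=np.array([c*d[0]+sn*d[1],-sn*d[0]+c*d[1]])-H
th=-np.pi/2-np.arctan2(r[1],r[0])+np.arctan2(31,139)*-1
th=(th+np.pi)%(2*np.pi)-np.pi
f=s["force"];x=np.array([np.cos(yaw),np.sin(yaw)]);y=np.array([np.sin(yaw),-np.cos(yaw)])
print("theta",round(th,3),"r",round(np.hypot(*r),1),"(nom %.1f)"%np.hypot(31,65+75*np.cos(.18)),"thyaw",round(p[2]+np.pi-yaw%(2*np.pi),3),"z",round(e[2],1),"Ftool xyz",round(f[:2]@x,1),round(f[:2]@y,1),round(-f[2],1),"w",round(s["width"],1),s["clock"])
E
python3 st.py
```

```text
theta 0.605 r 142.2 (nom 142.2) thyaw 0.602 z 90.1 Ftool xyz -0.4 1.5 2.0 w 9.9 10.55
```

carry_out(deltas=[0,0,-4,-0.0098,-0.0017,-0.001,1,0,0,-4,-0.0098,-0.0017,0,1,0,0,-4,-0.0098,-0.0017,0,1,0,0,-4,-0.0098,-0.0017,0,1,0,0,-4,-0.0098,-0.0017,0,1])

```text
clock: 11.18
eef_pos: [574.6, -3.6, 90.8]
tool_rot: [-3.141, -0.002, 2.775]
force: [1.2, 2.7, -2.8]
width: 9.7
gripper_force: 58.7
```

```bash
python3 st.py; python3 - <<'E'
from h import *
import cv2
p=[721.4,11,-.114]
c=ctrl.calibration("wrist");print(fish(c,R2W(p,[[-79,-117,101],[-79,-50,101]])))
im=ctrl.get_image("wrist")[:,:,::-1];cv2.imwrite("pics/w4.png",cv2.resize(im,(800,600),interpolation=2))
E
```

```text
theta 0.257 r 142.0 (nom 142.2) thyaw 0.253 z 90.8 Ftool xyz -0.1 3.0 2.8 w 9.7 11.175
[[174.51488112 394.59741624]
 [279.6027812  382.73684997]]
```

View pics/w4.png

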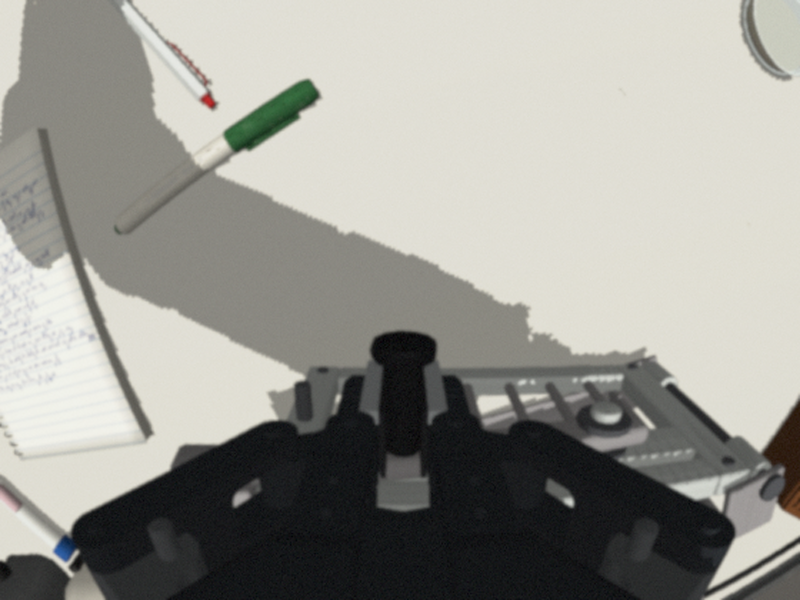

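carry_out(deltas=[0,0,-1,-0.00245,-0.0003,0,1,0,0,-1,-0.00245,-0.0003,0,1,0,0,-1,-0.00245,-0.0003,0,1,0,0,-1,-0.00245,-0.0003,0,1,0,0,-1,-0.00245,-0.0003,0,1,0,0,-1,-0.00245,-0.0003,0,1])

```text
clock: 11.98
eef_pos: [587.1, -11.0, 90.9]
tool_rot: [-3.139, -0.003, 2.878]
force: [-5.7, -2.6, -0.9]
width: 9.9
gripper_force: 59.0
```

```bash
python3 st.py
```

```text
theta 0.155 r 141.9 (nom 142.2) thyaw 0.15 z 90.9 Ftool xyz 4.8 -4.0 0.9 w 9.9 11.975
```

carry_out(deltas=[0,0,-1,-0.00245,-0.0008,0,1,0,0,0,0,0,0,1])

```text
clock: 12.22
eef_pos: [589.4, -12.1, 90.9]
tool_rot: [-3.14, -0.003, 2.894]
force: [-4.8, -1.7, -1.1]
width: 9.7
gripper_force: 58.9
```

```bash
python3 st.py
```

```text
theta 0.137 r 141.9 (nom 142.2) thyaw 0.133 z 90.9 Ftool xyz 4.2 -2.8 1.1 w 9.7 12.225
```

carry_out(deltas=[0,0,-1,-0.00245,-0.0005,0,1,0,0,0,0,0,0,1])

```text
clock: 12.48
eef_pos: [591.5, -13.2, 90.8]
tool_rot: [-3.14, -0.003, 2.912]
force: [-5.4, -2.0, -1.3]
width: 9.7
gripper_force: 59.0
```

```bash
python3 st.py
```

```text
theta 0.12 r 141.9 (nom 142.2) thyaw 0.116 z 90.8 Ftool xyz 4.8 -3.1 1.3 w 9.7 12.475
```

carry_out(deltas=[0,0,-1,-0.00245,-0.0005,0,1,0,0,0,0,0,0,1])

```text
clock: 12.72
eef_pos: [593.7, -14.2, 90.8]
tool_rot: [-3.14, -0.003, 2.929]
force: [-5.5, -3.1, -1.4]
width: 9.9
gripper_force: 59.0
```

carry_out(deltas=[0,0,-0.7,-0.0017,-0.0004,0,1,0,0,0,0,0,0,1])

```text
clock: 12.98
eef_pos: [595.2, -14.9, 90.8]
tool_rot: [-3.14, -0.003, 2.942]
force: [-5.0, -2.8, -0.9]
width: 10.2
gripper_force: 59.0
```

```bash
python3 st.py
```

```text
theta 0.092 r 141.9 (nom 142.2) thyaw 0.086 z 90.8 Ftool xyz 4.3 -3.8 0.9 w 10.2 12.975
```

carry_out(deltas=[0,0,-0.7,-0.0017,-0.0006,0,1,0,0,0,0,0,0,1])

```text
clock: 13.22
eef_pos: [596.7, -15.5, 90.8]
tool_rot: [-3.14, -0.004, 2.954]
force: [-6.1, -1.1, -1.4]
width: 9.9
gripper_force: 58.9
```

carry_out(deltas=[0,0,-0.7,-0.0017,-0.0006,0,1,0,0,0,0,0,0,1])

```text
clock: 13.48
eef_pos: [598.2, -16.2, 90.8]
tool_rot: [-3.141, -0.004, 2.966]
force: [-6.3, 0.1, -2.5]
width: 9.5
gripper_force: 58.9
```

carry_out(deltas=[0,0,-0.7,-0.0017,-0.0006,0,1,0,0,0,0,0,0,1])

```text
clock: 13.72
eef_pos: [598.8, -16.5, 90.7]
tool_rot: [-3.141, -0.005, 2.979]
force: [-7.5, 0.0, 0.7]
width: 9.6
gripper_force: 59.4
```

```bash
python3 st.py
```

```text
theta 0.064 r 141.9 (nom 142.2) thyaw 0.049 z 90.7 Ftool xyz 7.4 -1.2 -0.7 w 9.6 13.725
```

carry_out(deltas=[0,0,0,-0.001,-0.0001,0,1,0,0,0,0,0,0,1])

```text
clock: 13.98
eef_pos: [598.8, -16.5, 90.7]
tool_rot: [-3.141, -0.007, 2.979]
force: [-10.4, 1.0, 1.5]
width: 9.9
gripper_force: 59.6
```

```bash
python3 st.py
```

```text
theta 0.064 r 141.9 (nom 142.2) thyaw 0.049 z 90.7 Ftool xyz 10.4 -0.7 -1.5 w 9.9 13.975
```

carry_out(deltas=[0,0,0.8,0.0029,0,0,1,0,0,0,0,0,0,1,0,0,0,0,0,0,1])

```text
clock: 14.35
eef_pos: [598.0, -16.1, 90.9]
tool_rot: [3.142, -0.003, 2.965]
force: [-6.5, 0.4, -1.7]
width: 9.8
gripper_force: 58.9
```

```bash
python3 st.py
```

```text
theta 0.07 r 141.9 (nom 142.2) thyaw 0.062 z 90.9 Ftool xyz 6.4 -0.8 1.7 w 9.8 14.35
```

θ = 0.070, mid-slot as planned. Lowering.

carry_out(deltas=[0,0,0,0,-0.0002,0.003,1,0,0,0,0,-0.0002,0.003,1,0,0,0,0,0,0,1])

```text
clock: 14.72
eef_pos: [598.4, -16.8, 85.4]
tool_rot: [-3.141, -0.002, 2.965]
force: [-6.7, -1.3, 1.9]
width: 9.8
gripper_force: 59.3
```

carry_out(deltas=[0,0,0,0,-0.0002,0.002,1,0,0,0,0,-0.0002,0.002,1,0,0,0,0,0,0,1])

```text
clock: 15.1
eef_pos: [598.5, -17.2, 80.7]
tool_rot: [3.141, -0.002, 2.965]
force: [-4.2, -0.0, -4.3]
width: 9.5
gripper_force: 59.9
```

```bash
python3 st.py
```

```text
theta 0.064 r 142.7 (nom 142.2) thyaw 0.063 z 80.7 Ftool xyz 4.1 -0.8 4.3 w 9.5 15.1
```

carry_out(deltas=[0,0,0,0,0,0.002,1,0,0,0,0,0,0.0012,1,0,0,0,0,0,0,1])

```text
clock: 15.48
eef_pos: [598.8, -17.3, 78.8]
tool_rot: [-3.141, -0.001, 2.965]
force: [-7.3, -0.9, 4.3]
width: 9.8
gripper_force: 61.0
```

```bash
python3 st.py
```

```text
theta 0.062 r 142.7 (nom 142.2) thyaw 0.063 z 78.8 Ftool xyz 7.1 -2.2 -4.3 w 9.8 15.475
```

carry_out(deltas=[0,0,0,0,0,0,0.4,0,0,0,0,0,0,-0.2,0,0,0,0,0,0,-0.2,0,0,0,0,0,0,-0.2,0,0,0,0,0,-0.02,-0.2,0,0,0,0,0,-0.04,-0.2,0,0,0,0,0,-0.05,-0.2,0,0,0,0.03,0,-0.05,-0.2,0,0,0,0.05,0,-0.04,-0.2,0,0,0,0.05,0,0,-0.2,0,0,0,0,0,0,-0.2])

```text
clock: 16.85
eef_pos: [469.4, 5.6, 278.7]
tool_rot: [-3.138, 0.0, 2.968]
force: [0.5, -0.3, -0.6]
width: 51.5
gripper_force: 0.0
```

```bash
python3 - <<'E'
from h import *
import cv2
p=[721.4,11,-.114]
c=ctrl.calibration("wrist")
im=ctrl.get_image("wrist")[:,:,::-1];b=ctrl.get_image("scene")[:,:,::-1]
for th in(0.05,.075,.1):
  for ph in(0,.1): print(th,ph,fish(c,R2W(p,[bp(th,ph,75,39),bp(th,ph,152,0)])).round(1).tolist(),proj("scene",R2W(p,[bp(th,ph,152,4),bp(th,ph,75,42)])).round(1).tolist())
cv2.imwrite("pics/w5.png",np.hstack([cv2.resize(im,(400,300)),cv2.resize(b[130:235,260:400],(400,300),interpolation=2)]))
cv2.imwrite("pics/w5f.png",im)
E
```

```text
0.05 0 [[281.7, 287.5], [218.7, 314.4]] [[362.4, 169.9], [349.3, 184.1]]
0.05 0.1 [[282.0, 290.8], [217.1, 321.6]] [[362.8, 165.2], [349.4, 181.7]]
0.075 0 [[282.8, 284.9], [218.5, 310.8]] [[363.5, 170.8], [349.7, 184.8]]
0.075 0.1 [[283.1, 288.1], [216.9, 317.9]] [[363.9, 166.1], [349.8, 182.5]]
0.1 0 [[283.9, 282.3], [218.4, 307.1]] [[364.6, 171.7], [350.1, 185.6]]
0.1 0.1 [[284.3, 285.5], [216.8, 314.1]] [[365.0, 167.0], [350.2, 183.2]]
```

View pics/w5.png

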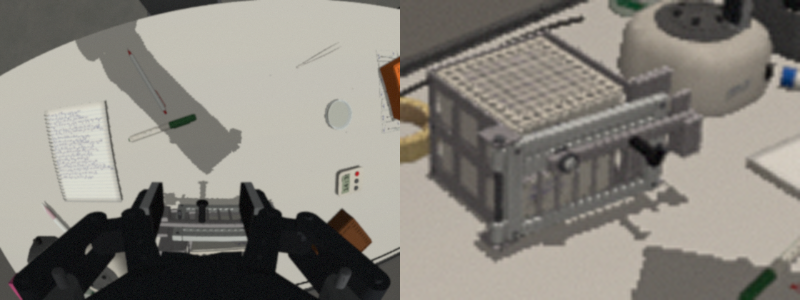

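```bash
python3 - <<'E'
from h import *
import cv2
b=ctrl.get_image("scene")[:,:,::-1];t=ctrl.get_image("top")[:,:,::-1]
print(ctrl.read_state()["clock"])
cv2.imwrite("pics/fin.png",np.hstack([cv2.resize(b[140:215,330:390],(400,500),interpolation=2),cv2.resize(t[145:240,300:376],(400,500),interpolation=2)]))
E
```

```text
17.05
```

View pics/fin.png

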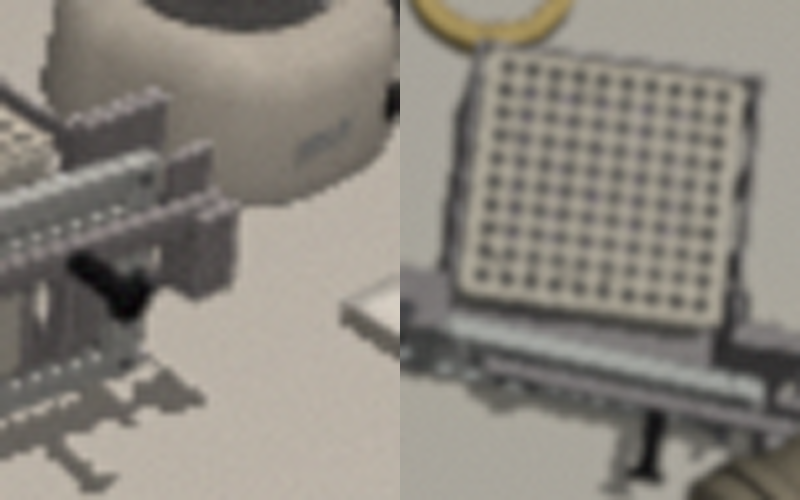

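The bar (200,215) enters behind the nose (215,245), in front of the back plate (190,160). The box sits flush against the back wall, and the gate is shut.

```bash
python3 -c "
from cell import ctrl
print(ctrl.finish_job())"
```

```text
the job is handed in; nothing more can be done
None
```

I handed the job in at about 17 s: the tube box is home against the back wall, the gate is shut at about 0.07 rad, and the latch bar is down in the keeper's slot with the robot clear. Contact with the back plate stayed near 10 N at the knob, and I did not touch anything else on the bench.

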